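# Draw in the tray, load the sauce jars and set the warming timer

### The job

Use the orange-handled hook to draw the out-of-reach baking tray towards you until it stands centred and roughly square on the black warming plate, and stand the hook back on the green mat. Stand every red sauce jar upright in the tray, and only then turn the timer's dial clockwise from off by two clicks for each jar in the tray. Leave the other groceries where they are.

Things in the scene. Friction and masses are not known exactly. Their poses are not given: they have to be found in the camera images.
- tray: shallow open aluminium baking tray, loose, 180 (x) x 260 (y) x 30 mm high, walls and floor 4 mm thick, about 0.4 kg. Origin: middle of its near wall, at the bottom edge, outer face; x points from there across the tray, away from the robot. It starts at the back of the counter, its near wall at the limit of the arm's reach. Four jars fit in one layer, e.g. at x 48 and 132, y -60 and 60 mm
- plate_near (a point): point on the plate 90 mm in -x from its centre: the tray's origin is here when the tray is centred on the plate
- plate: black glass warming plate let flush into the counter (flat, no step), 240 (x) x 320 (y) mm with a white outline and a white cross at its centre. Origin: its centre
- mat: thin flat green mat, 260 (x) x 140 (y) mm, on the counter, where the hook lies; flat (no step), does not move. Origin: its centre
- hook: hook tool, 0.25 kg, on the mat: upright orange grip block 50 (x) x 22 (y) x 55 mm high (centre of mass in it); a steel bar 12 mm wide, 42 to 50 mm above the foot, runs from it to +x and ends in a down-turned blade, 60 mm wide, 6 thick, reaching down to foot level, at x = +120 mm. Origin: centre of the block's underside. To draw the tray, lower the blade inside its near wall
- hook_tip (a point): bottom edge of the hook's blade, in the middle (120 mm in +x from the hook's origin)
- jar1: squat glass jar of red sauce with a red lid, a plain upright cylinder 64 mm in diameter, 56 mm high, about 0.22 kg (all such jars are alike; 2 to 4 are present, absent ones read None). Origin: centre of its underside
- jar2: squat glass jar of red sauce with a red lid, a plain upright cylinder 64 mm in diameter, 56 mm high, about 0.22 kg (all such jars are alike; 2 to 4 are present, absent ones read None). Origin: centre of its underside
- jar3: squat glass jar of red sauce with a red lid, a plain upright cylinder 64 mm in diameter, 56 mm high, about 0.22 kg (all such jars are alike; 2 to 4 are present, absent ones read None). Origin: centre of its underside
- jar4: squat glass jar of red sauce with a red lid, a plain upright cylinder 64 mm in diameter, 56 mm high, about 0.22 kg (all such jars are alike; 2 to 4 are present, absent ones read None). Origin: centre of its underside
- timer: fixed white timer box 130 x 130 x 40 mm with a black dial on top and 12 tick marks around it, the red one being off. Origin: centre of its underside; at yaw 0 the red tick is at -x
- dial (a joint): angle of the timer's dial in rad, 0 = off (pointer at the red tick), growing clockwise seen from above, up to 5.76. It clicks every 30 degrees (0.5236 rad) and settles by itself into the nearest click when let go; at most about 0.1 N m is needed to turn it
- dial_grip (a point): on the dial's axis, 71 mm above the counter, at the height to grip its bar. The bar is 14 mm thick, 50 mm long, 51 to 81 mm above the counter, on a 52 mm disc; at dial 0 it lies along the timer's x axis, with the white pointer mark on its -x half
- oil: bystander: amber oil bottle, 60 mm in diameter, 200 mm high; origin under its centre
- mayo: bystander: white jar with green lid, 80 mm in diameter, 120 mm high; origin under its centre
- beans: bystander: tin can with red label, 74 mm in diameter, 100 mm high; origin under its centre
- tuna: bystander: flat tin with blue label, 84 mm in diameter, 45 mm high; origin under its centre
- carton: bystander: green carton 60 x 90 x 110 mm; origin under its centre
- tea_tin: bystander: metal tin 70 x 100 x 90 mm; origin under its centre
- cup: bystander: blue mug, 76 mm in diameter, 80 mm high; origin under its centre
Mind the look-alikes: they are no part of the job. Leave any purple, turquoise or yellow look-alike of the jar2 alone.

How it is judged:
On the way, in this order (a step that is already met when the one before it is completed fails the run):
1. the hook draws the tray: it presses on the tray while the tray has come at least 4 cm (distance of tray from where it was at the start of the episode above 0.04 m and contact force between hook and tray above 0.3 N), for 0.05 s.
2. the tray is centred on the warming plate and square to it (within 30 mm and 0.35 rad) (horizontal distance between tray and plate_near below 0.03 m and angle between the x axis of tray and the x axis of plate, either way round below 0.35 rad), for 0.2 s.
3. every jar stands upright on the floor of the tray, let go (x of jar1 in the frame of tray between 0.02 and 0.16 m and y of jar1 in the frame of tray between -0.11 and 0.11 m and z of each of jar1, jar2, jar3, jar4 in the frame of tray below 0.012 m and angle between each of jar1, jar2, jar3, jar4's own z axis and vertical below 0.1 rad and x of jar2 in the frame of tray between 0.02 and 0.16 m and y of jar2 in the frame of tray between -0.11 and 0.11 m and x of jar3 in the frame of tray between 0.02 and 0.16 m and y of jar3 in the frame of tray between -0.11 and 0.11 m and x of jar4 in the frame of tray between 0.02 and 0.16 m and y of jar4 in the frame of tray between -0.11 and 0.11 m and contact force between the fingers and jar1 below 0.05 N and contact force between the fingers and jar2 below 0.05 N and contact force between the fingers and jar3 below 0.05 N and contact force between the fingers and jar4 below 0.05 N), for 0.3 s.
4. the dial rests on the click whose number is twice the number of jars ((value of joint dial above 4.0688 rad or (height (world z) of jar1 above 9 m and value of joint dial above 3.0216 rad) or (height (world z) of jar2 above 9 m and value of joint dial above 3.0216 rad) or (height (world z) of jar3 above 9 m and value of joint dial above 3.0216 rad) or (height (world z) of jar4 above 9 m and value of joint dial above 3.0216 rad) or (height (world z) of each of jar1, jar2 above 9 m and value of joint dial above 1.9744 rad) or (height (world z) of each of jar1, jar3 above 9 m and value of joint dial above 1.9744 rad) or (height (world z) of each of jar1, jar4 above 9 m and value of joint dial above 1.9744 rad) or (height (world z) of each of jar2, jar3 above 9 m and value of joint dial above 1.9744 rad) or (height (world z) of each of jar2, jar4 above 9 m and value of joint dial above 1.9744 rad) or (height (world z) of each of jar3, jar4 above 9 m and value of joint dial above 1.9744 rad)) and value of joint dial below 4.3088 rad and (height (world z) of jar1 above -9 m or value of joint dial below 3.2616 rad) and (height (world z) of jar2 above -9 m or value of joint dial below 3.2616 rad) and (height (world z) of jar3 above -9 m or value of joint dial below 3.2616 rad) and (height (world z) of jar4 above -9 m or value of joint dial below 3.2616 rad) and (height (world z) of any of jar1, jar2 above -9 m or value of joint dial below 2.2144 rad) and (height (world z) of any of jar1, jar3 above -9 m or value of joint dial below 2.2144 rad) and (height (world z) of any of jar1, jar4 above -9 m or value of joint dial below 2.2144 rad) and (height (world z) of any of jar2, jar3 above -9 m or value of joint dial below 2.2144 rad) and (height (world z) of any of jar2, jar4 above -9 m or value of joint dial below 2.2144 rad) and (height (world z) of any of jar3, jar4 above -9 m or value of joint dial below 2.2144 rad)), for 0.5 s.
At the end, for the whole second after the job is handed in: Jars upright (0.1 rad) on the tray floor, tray within 30 mm and 0.35 rad of centred on the plate, hook upright with block and blade on the mat, dial within 0.12 rad of the click whose number is twice the number of jars (k x 0.5236 rad), all at rest (all of step 2 and all of step 4 and x of jar1 in the frame of tray between 0.02 and 0.16 m and y of jar1 in the frame of tray between -0.11 and 0.11 m and z of each of jar1, jar2, jar3, jar4 in the frame of tray below 0.012 m and angle between each of jar1, jar2, jar3, jar4's own z axis and vertical below 0.1 rad and x of jar2 in the frame of tray between 0.02 and 0.16 m and y of jar2 in the frame of tray between -0.11 and 0.11 m and x of jar3 in the frame of tray between 0.02 and 0.16 m and y of jar3 in the frame of tray between -0.11 and 0.11 m and x of jar4 in the frame of tray between 0.02 and 0.16 m and y of jar4 in the frame of tray between -0.11 and 0.11 m and x of hook in the frame of mat between -0.135 and 0.135 m and y of hook in the frame of mat between -0.07 and 0.07 m and x of hook_tip in the frame of mat between -0.135 and 0.135 m and y of hook_tip in the frame of mat between -0.07 and 0.07 m and angle between hook's own z axis and vertical below 0.15 rad and linear speed of each of jar1, jar2, jar3, jar4, tray, hook below 0.02 m/s and velocity of joint dial between -0.05 and 0.05 rad/s); the robot touches nothing.
It fails at once if one of the other groceries is moved more than 5 cm or tipped over (distance of any of oil, mayo, beans, tuna, carton, tea_tin, cup from where it was at the start of the episode above 0.05 m or angle between any of oil, mayo, beans, tuna, carton, tea_tin, cup's own z axis and vertical above 0.5 rad).
Of jar1, jar2, jar3, jar4 only 2 to 4 are there at a start; the rules pass over those that are not, and their reading is None.
At some moment in a run one of jar1, jar2, jar3, jar4 may be knocked a few centimetres aside while the robot is not near it.
Once in a run the grip may slacken for a moment while it holds something.
It also fails if it takes over 210 s, if anything falls off the work surface, if the arm or the gripper's body presses on something with over 40 N, if the wrist force passes 120 N, or if a joint passes its speed limit or range.

### The arm

A 6-joint arm with a two-finger parallel gripper is mounted at the origin on the work surface. World frame = base frame: x ahead of the robot, y to its left, z up, the work surface at z = 0. Lengths are in m, angles in rad, forces in N, time in s.
With the tool pointing down it reaches from about 0.35 to 0.8 m from the base axis. Payload 7.3 kg.
Tool frame: the origin (TCP) lies between the finger pads; the fingertips stand 25 mm ahead of it and the grasp point (between the pads) lies 6 mm ahead of it (r.tip_extent is the distance from the TCP to the fingertips, in m); z points along the fingers, y is the direction in which the jaws open and shut (so a half turn about z gives the same grasp; the last joint's range is limited). The gripper opens to 85 mm and grips with 20 to 120 N. Pads are 22 mm wide; open, the fingers measure 114 mm over their backs; the gripper's body (76 mm by 85 mm) begins 54 mm behind the grasp point. The pads swing forward as they close: fully open they stand 13 mm farther back than shut.
Start: joints at [-1.301, 0.342, 1.524, -0, 1.275, -0.146], TCP at [0.212, -0.48, 0.256] pointing down, gripper open.
Joint ranges: [-2.53, 2.53], [-0.77, 2.02], [0.04, 2.7], [-1, 4.14], [0.28, 2.66], [-3.11, 3.11]. Speed limits (rad/s): [2.57, 2.57, 3.14, 3.14, 3.14, 3.14].

### API

Orientations are given as a unit quaternion [x, y, z, w].
In Python, from workcell import r, command_gripper, optics gives the robot as it stands. The module is installed in compiled form; this text tells all that it offers. Calls block until the motion is done:
- r.reach(position, orientation): joint-space move of the TCP to a pose.
- r.move_straight(position, orientation=None, speed=0.15, max_force=None): straight line of the TCP; orientation=None keeps the orientation; speed is the mean speed in m/s. With max_force (N) it stops when the force on the tool has changed by that much, and returns True; else False.
- r.movej(angles): joint-space move.
- command_gripper(opening, force=None): finger opening in m; force is the grip in N (None keeps the last); returns when the fingers have stopped.
- r.hold(seconds).
- r.solve_ik(position, orientation): joint angles nearest the present ones, or None.
- r.read_state(): the state.
- optics.get_image(name): name is "scene" or "side" or "wrist"; returns (picture, depth): 480x640x3 uint8, red, green, blue; 480x640 float32, m along the optical axis (not along the pixel's ray), 0 where there is no reading.
- optics.camera_model(name): a dict with "K" (3x3 intrinsics, pixels), "k1" (the pictures are not rectified: a ray, as slopes to the right and down, at radius r is drawn at 1 + k1 r^2 times it, then the intrinsics apply), "R" (3x3) and "t" (3): a world point X has camera coordinates R X + t; the wrist camera has in their place "tool_from_camera" (4x4, takes a point from camera to tool coordinates, whose origin is the TCP and whose axes are the flange's). Camera axes: x right, y down, z forward; pixel columns grow to the right and rows downward; lengths in m; the calibration is good to about 2 mm. A picture is of the moment at which its call begins: read the wrist's pose just before it. camera_model takes no time and is no camera call.
A pose or a line that the arm cannot do raises r.PlanningError and nothing moves.
- r.finish_job(): hands the job in, once; it reports no verdict.
The state is a dict: "time_s": time; "joint_positions": joint angles; "dq": joint speeds; "tau": joint torques, N m; "eef_pos": TCP position; "eef_rot": TCP orientation; "contact_force": force on the tool from outside, world axes, zero at the start; "torque": the same for the moment, N m; "grip_width": finger opening in m.
Only numpy, scipy, OpenCV 4.12 (cv2) and the standard library are available. Lean on these libraries where they do the work, as an engineer would, in place of code of your own. Each camera call takes 0.05 s, during which the arm holds its last target. There are 200 camera calls.

## Working session

There is one attempt and no reset: what is moved stays moved. The work goes in short steps, each a Python script; the robot and the scene stay as the last script left them, time stands still between calls to the robot, and variables do not carry over. Pictures are saved under pics/ and viewed, about 12 in all and at most 16, crops included, and the job is handed in when it is done.

```bash
mkdir -p pics; cat > h.py <<'E'
import numpy as np, cv2
from scipy.spatial.transform import Rotation as R
from workcell import r, command_gripper, optics
def snap(name, fn=None):
    st=r.read_state(); img,d=optics.get_image(name); cm=optics.camera_model(name)
    if fn: cv2.imwrite('pics/'+fn, img[:,:,::-1])
    return img,d,cm,st
def world(px,d,cm,st,z=None):
    """pixels (N,2) -> world; using depth d(img) or plane height z"""
    px=np.atleast_2d(np.array(px,float)); K=np.array(cm['K'])
    n=cv2.undistortPoints(px[:,None,:],K,np.array([cm['k1'],0,0,0.]))[:,0]
    ray=np.c_[n,np.ones(len(n))]
    if 'R' in cm:
        Rc=np.array(cm['R']).T; o=-Rc@np.array(cm['t'])
    else:
        T=np.array(cm['tool_from_camera']); Rt=R.from_quat(st['eef_rot']).as_matrix()
        Rc=Rt@T[:3,:3]; o=Rt@T[:3,3]+np.array(st['eef_pos'])
    w=ray@Rc.T
    if z is not None: s=(z-o[2])/w[:,2]
    else: s=d[px[:,1].round().astype(int),px[:,0].round().astype(int)]
    return o+w*np.reshape(s,(-1,1))
def cloud(d,cm,st):
    v,u=np.mgrid[0:480,0:640]
    return world(np.c_[u.ravel(),v.ravel()],d,cm,st).reshape(480,640,3)
def down(yaw):
    """tool z down; tool y (jaw) direction at angle yaw+90 from world x"""
    return (R.from_euler('z',yaw)*R.from_euler('x',np.pi)).as_quat()
E
python3 - <<'E'
from h import *
for n in ('scene','side'):
    i,d,c,s=snap(n,n+'1.png'); np.savez(n+'1.npz',i=i,d=d); print(n,(-np.array(c['R']).T@np.array(c['t'])).round(3), (d>0).mean())
print(s['eef_rot'],optics.camera_model('wrist')['tool_from_camera'])
E
```

```text
scene [0.857 0.557 1.093] 0.9959537760416667
side [0.449 0.678 0.877] 0.9960091145833333
[ 9.78464874e-01  2.06411951e-01 -3.11972551e-05 -7.71506183e-04] [[-5.48631745e-04 -9.61957487e-01 -2.73198632e-01  6.90304123e-02]
 [ 9.99999835e-01 -4.80662081e-04 -3.15723276e-04  1.82139368e-04]
 [ 1.72396146e-04 -2.73198760e-01  9.61957591e-01 -1.17570973e-01]
 [ 0.00000000e+00  0.00000000e+00  0.00000000e+00  1.00000000e+00]]
```

View pics/scene1.png

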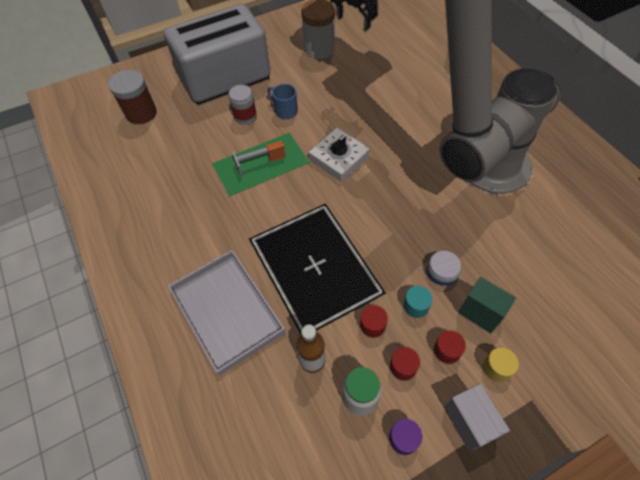

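View pics/side1.png

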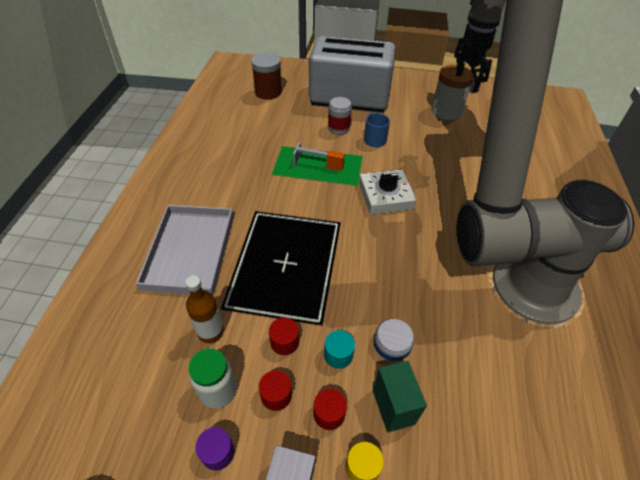

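Both pictures show three red jars: scene (374,320), (405,362), (450,347), matching side (284,335), (276,388), (330,408). The look-alikes are turquoise (418,300), yellow (502,364) and purple (406,436). The can with the red label at (243,104) is the beans. The tray is at (226,310), the plate cross at (315,265), the hook at (262,155) and the timer at (340,152). Next I measure them all.

```bash
cat > m.py <<'E'
from h import *
def measure(name,i,d):
    cm=optics.camera_model(name); P=cloud(d,cm,None); hsv=cv2.cvtColor(i,cv2.COLOR_RGB2HSV); out={}
    H,S,V=[hsv[...,k].astype(int) for k in range(3)]; z=P[...,2]
    ok=(d>0)&(P[...,0]>.2)&(abs(P[...,0])<1.3)
    def blobs(m,lab,amin=40):
        n,l,st,c=cv2.connectedComponentsWithStats((m&ok).astype(np.uint8))
        for k in range(1,n):
            if st[k,4]>=amin:
                q=P[l==k]; lo,hi=np.percentile(q,[2,98],axis=0)
                print(name,lab,'px',c[k].round(),'n',st[k,4],'mid',((lo+hi)/2).round(3),'ext',(hi-lo).round(3),'zmed',np.median(q[:,2]).round(3))
                yield q
    def rect(q):
        (c,s,a)=cv2.minAreaRect((q[:,:2]*1000).astype(np.float32)); print('   rect',np.round(c),np.round(s),round(a,1))
    red=((H<6)|(H>174))&(S>150)&(V>60)
    for q in blobs(red&(z>.045)&(z<.065),'redlid'): pass
    for q in blobs((H>55)&(H<70)&(S>150)&(abs(z)<.012),'mat',300): rect(q)
    for q in blobs((H>5)&(H<14)&(S>190)&(V>120)&(z>.047)&(z<.065),'grip',20): rect(q)
    for q in blobs((V<45)&(abs(z)<.012)&(P[...,0]<.9),'plate',2000): rect(q)
    for q in blobs((S<60)&(V>90)&(z>.02)&(z<.04)&(P[...,0]>.6),'trayrim',60): rect(q)
    for q in blobs((z>.03)&(z<.047)&(S<60)&(V>110)&(P[...,0]<.6),'timer',150): rect(q)
    for q in blobs((z>.035)&(z<.06)&(S<70)&(P[...,1]<-.2)&(P[...,0]>.5),'bar',20): rect(q)
    for q in blobs((z>.08),'tall',150): pass
if __name__=='__main__':
    for n in('scene','side'):
        f=np.load(n+'1.npz'); measure(n,f['i'],f['d'])
E
python3 m.py
```

```text
scene redlid px [245. 111.] n 69 mid [ 0.568 -0.512  0.055] ext [0.05  0.019 0.018] zmed 0.054
scene redlid px [374. 318.] n 549 mid [0.58  0.253 0.055] ext [0.056 0.056 0.01 ] zmed 0.056
scene redlid px [451. 344.] n 612 mid [0.461 0.391 0.054] ext [0.056 0.056 0.01 ] zmed 0.055
scene redlid px [405. 361.] n 638 mid [0.572 0.373 0.055] ext [0.056 0.057 0.01 ] zmed 0.056
scene plate px [315. 268.] n 7546 mid [0.623 0.038 0.001] ext [0.2   0.275 0.009] zmed 0.001
   rect [622.  37.] [291. 211.] 89.6
scene trayrim px [225. 310.] n 865 mid [0.872 0.045 0.027] ext [0.194 0.271 0.013] zmed 0.029
   rect [873.  44.] [180. 265.] 5.4
scene timer px [339. 152.] n 1180 mid [ 0.389 -0.242  0.039] ext [0.14 0.14 0.01] zmed 0.04
   rect [ 389. -244.] [132. 133.] 18.9
scene timer px [446. 264.] n 573 mid [0.344 0.217 0.041] ext [0.068 0.071 0.011] zmed 0.045
   rect [344. 216.] [76. 77.] 2.0
scene bar px [216.  86.] n 424 mid [ 0.597 -0.705  0.047] ext [0.185 0.111 0.024] zmed 0.048
   rect [ 626. -685.] [111. 242.] 53.0
scene bar px [248. 155.] n 205 mid [ 0.625 -0.353  0.046] ext [0.097 0.054 0.
[... 2991 characters left out ...]
mid [0.23  0.029 0.414] ext [0.058 0.179 0.42 ] zmed 0.465
side tall px [352.  64.] n 4244 mid [ 0.546 -0.724  0.139] ext [0.264 0.148 0.109] zmed 0.173
side tall px [266.  66.] n 661 mid [ 0.845 -0.713  0.107] ext [0.09  0.092 0.051] zmed 0.126
side tall px [340. 105.] n 326 mid [ 0.561 -0.539  0.092] ext [0.067 0.064 0.021] zmed 0.098
side tall px [200. 303.] n 1155 mid [0.74  0.264 0.143] ext [0.049 0.045 0.118] zmed 0.135
side tall px [209. 371.] n 1573 mid [0.686 0.385 0.103] ext [0.069 0.067 0.04 ] zmed 0.119
side tall px [401. 390.] n 1903 mid [0.335 0.358 0.098] ext [0.078 0.091 0.029] zmed 0.11
side tall px [290. 465.] n 1276 mid [0.507 0.515 0.09 ] ext [0.068 0.048 0.006] zmed 0.09
```

```bash
python3 - <<'E'
import cv2,numpy as np
i=cv2.imread('pics/side1.png'); 
a=cv2.resize(i[130:220,265:425],None,fx=5,fy=5,interpolation=cv2.INTER_CUBIC); cv2.imwrite('pics/c1.png',a)
E
```

```text
(no output)
```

View pics/c1.png

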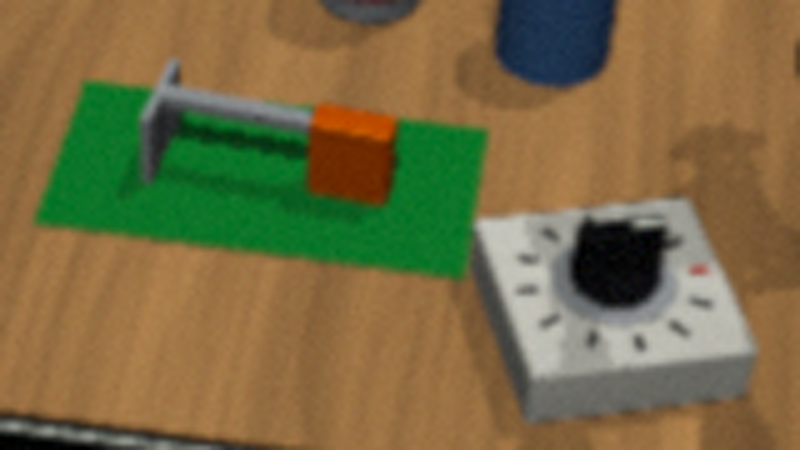

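```bash
python3 - <<'E'
from h import *
r.reach([0.57,-0.345,0.28],down(-0.1))
i,d,c,s=snap('wrist','w1.png'); np.savez('w1.npz',i=i,d=d)
P=cloud(d,c,s); hsv=cv2.cvtColor(i,cv2.COLOR_RGB2HSV).astype(int); z=P[...,2]
print(s['eef_pos'],s['joint_positions'])
def show(m,l):
    n,L,st,ce=cv2.connectedComponentsWithStats((m&(d>0)).astype(np.uint8))
    for k in range(1,n):
        if st[k,4]>150:
            q=P[L==k]; c_,s_,a=cv2.minAreaRect((q[:,:2]*1000).astype(np.float32)); print(l,ce[k].round(),st[k,4],np.round(c_,1),np.round(s_,1),round(a,1),'z',np.median(q[:,2]).round(4))
near=(P[...,1]<-.25)&(P[...,1]>-.45)&(P[...,0]>.45)
show((hsv[...,0]<16)&(hsv[...,0]>4)&(hsv[...,1]>180)&(z>.045)&(z<.066)&near,'grip')
show((z>.038)&(z<.06)&(hsv[...,1]<90)&near,'bar')
show((hsv[...,0]>50)&(hsv[...,0]<75)&(hsv[...,1]>140)&(abs(z)<.012),'mat')
E
```

```text
[ 0.56927922 -0.34575333  0.27989665] [-6.60576487e-01  6.00846094e-01  1.03757975e+00 -4.38782715e-04
  1.50349877e+00  1.01087537e+00]
grip [315. 222.] 1506 [ 549.8 -342.6] [21.3 49.4] 83.7 z 0.0549
bar [315. 115.] 2530 [ 623.1 -349.7] [60.5 98. ] 83.0 z 0.05
bar [249. 322.] 633 [ 459.8 -270.8] [41.5 19.5] 90.0 z 0.0398
mat [311. 138.] 38504 [ 601.2 -346. ] [139.5 259.6] 89.2 z 0.0012
```

View pics/w1.png

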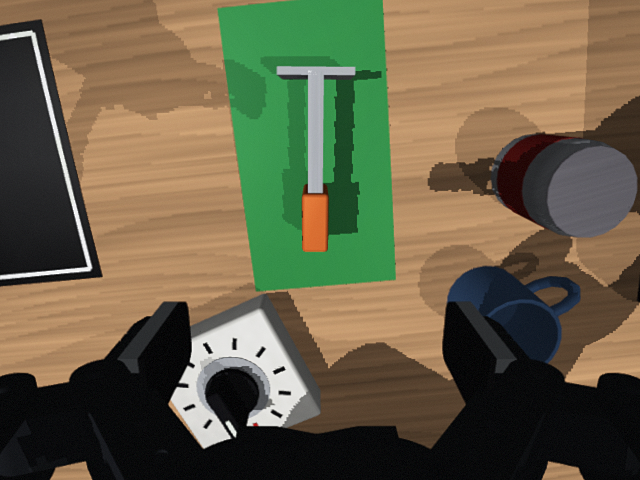

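The wrist view shows the hook lying on the mat: grip block at (315,222), blade at (315,70). The block measures 21x49 mm at height 55 mm, which fits its given size. I'll grasp it now.

```bash
python3 - <<'E'
from h import *
yaw=-0.113; q=down(yaw); p=[0.550,-0.3426]
r.reach([*p,0.12],q); r.move_straight([*p,0.040],speed=0.1,max_force=15)
command_gripper(0.0,80); s=r.read_state(); print(s['grip_width'],s['eef_pos'])
print('pull',r.move_straight([*p,0.14],speed=0.1))
for a,b in (([0.60,-0.15,0.14],0.0),([0.6845,0.026,0.14],0.095)): r.move_straight(a,down(b),speed=0.15)
s=r.read_state(); print(s['grip_width'],s['eef_pos'],s['time_s'],s['joint_positions'])
i,d,c,s=snap('side','s2.png')
i,d,c,s=snap('wrist','w2.png'); np.savez('w2.npz',i=i,d=d)
E
python3 - <<'E'
import cv2
cv2.imwrite('pics/c2.png',cv2.hconcat([cv2.resize(cv2.imread('pics/s2.png')[100:340,100:420],(533,400)),cv2.resize(cv2.imread('pics/w2.png')[:300],(267,125)).copy() if 0 else cv2.resize(cv2.imread('pics/w2.png')[:,200:440],(200,400))]))
E
```

```text
0.021051055179785713 [ 0.55021163 -0.3427062   0.04037156]
pull False
0.02112734978511391 [0.6842879  0.02506054 0.14001934] 7.8917 [-7.50856885e-02  7.32204242e-01  1.17979927e+00 -2.87282868e-04
  1.22985483e+00  1.40185877e+00]
```

View pics/c2.png

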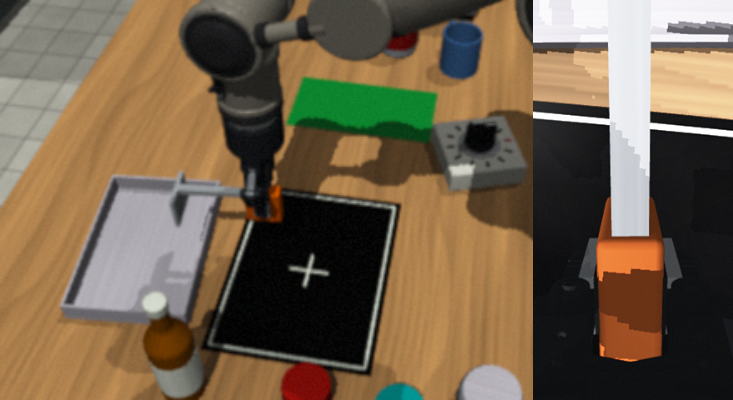

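The hook is held level, with its blade at side (180,200) above the inside of the tray's near wall. Next I lower it and pull.

```bash
python3 - <<'E'
from h import *
hit=r.move_straight([0.6845,0.026,0.047],down(0.095),speed=0.06,max_force=8)
s=r.read_state(); print(hit,s['eef_pos'],s['contact_force'],s['grip_width'])
r.move_straight([0.55,0.032,0.047],down(0.05),speed=0.06)
s=r.read_state(); print(s['contact_force'],s['grip_width'])
r.move_straight([0.419,0.038,0.047],down(0.0),speed=0.06)
s=r.read_state(); print(s['eef_pos'],s['contact_force'],s['grip_width'],s['time_s'])
i,d,c,s=snap('side','s3.png'); np.savez('side3.npz',i=i,d=d)
from m import measure
measure('side',i,d)
E
```

```text
False [0.6847713  0.02597071 0.04746974] [ 0.71859114  0.01264794 -2.87787125] 0.021095917689976804
[ 2.32482924 -0.20686853 -2.57273073] 0.021239249866654715
[0.41908795 0.03798497 0.0469829 ] [ 1.6654011  -0.71130001 -0.89212101] 0.021327404589118335 14.4167
side redlid px [338. 120.] n 48 mid [ 0.563 -0.511  0.055] ext [0.038 0.011 0.018] zmed 0.053
side redlid px [283. 331.] n 672 mid [0.576 0.254 0.054] ext [0.056 0.057 0.01 ] zmed 0.057
side redlid px [274. 387.] n 833 mid [0.568 0.374 0.054] ext [0.055 0.057 0.01 ] zmed 0.056
side redlid px [330. 405.] n 909 mid [0.458 0.391 0.054] ext [0.055 0.058 0.01 ] zmed 0.056
side mat px [318. 165.] n 2227 mid [ 0.601 -0.346  0.001] ext [0.244 0.13  0.007] zmed 0.001
   rect [ 600. -346.] [141. 257.] 90.0
side grip px [360. 259.] n 23 mid [0.438 0.04  0.061] ext [0.006 0.021 0.004] zmed 0.061
   rect [438.  40.] [ 5. 22.] 4.9
side grip px [377. 261.] n 20 mid [0.397 0.04  0.061] ext [0.008 0.019 0.005] zmed 0.061
   rect [396.  40.] [20.  7.] 78.2
side trayrim px [334.   8.] n 99 mid [ 0.698 -1.466  0.027] ext [0.17  0.03  0.013] zmed 0
[... 850 characters left out ...]
mid [0.326 0.114 0.44 ] ext [0.244 0.236 0.561] zmed 0.587
side tall px [352.  64.] n 4253 mid [ 0.546 -0.724  0.139] ext [0.263 0.148 0.11 ] zmed 0.173
side tall px [266.  66.] n 665 mid [ 0.845 -0.713  0.107] ext [0.09  0.091 0.051] zmed 0.126
side tall px [340. 105.] n 321 mid [ 0.561 -0.54   0.092] ext [0.067 0.065 0.02 ] zmed 0.098
side tall px [200. 303.] n 1149 mid [0.74  0.263 0.142] ext [0.049 0.045 0.118] zmed 0.135
side tall px [209. 371.] n 1572 mid [0.686 0.385 0.103] ext [0.069 0.067 0.04 ] zmed 0.119
side tall px [401. 390.] n 1912 mid [0.335 0.358 0.098] ext [0.078 0.091 0.03 ] zmed 0.11
side tall px [290. 465.] n 1272 mid [0.506 0.514 0.09 ] ext [0.068 0.048 0.006] zmed 0.09
```

View pics/s3.png

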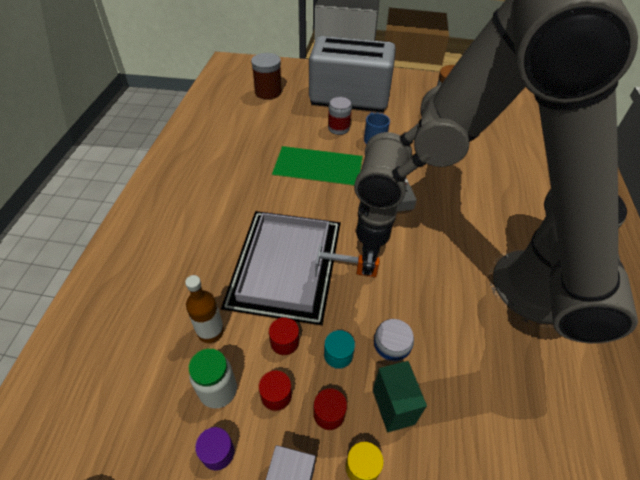

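The tray now stands on the plate, side (285,262), nearly square. I'll free the hook, take it back to the mat and then check the tray.

```bash
cat > meas_tray.py <<'E'
from h import *
def tray():
    """outer rectangle of the tray from one wrist picture"""
    i,d,c,s=snap('wrist'); P=cloud(d,c,s); z=P[...,2]; hsv=cv2.cvtColor(i,cv2.COLOR_RGB2HSV)
    m=(d>0)&(z>.022)&(z<.036)&(hsv[...,1]<80)&(abs(P[...,0]-.62)<.17)&(abs(P[...,1]-.04)<.17)
    q=(P[m][:,:2]*1000).astype(np.float32); c_,s_,a=cv2.minAreaRect(q)
    print('tray rect',np.round(c_),np.round(s_),round(a,1),len(q)); return i,d,c,s
E
python3 - <<'E'
from h import *; from meas_tray import tray
r.move_straight([0.428,0.038,0.047],speed=0.05)
r.move_straight([0.428,0.038,0.14],speed=0.12)
r.move_straight([0.50,-0.15,0.14],speed=0.2)
r.move_straight([0.543,-0.344,0.14],down(0),speed=0.2)
print(r.move_straight([0.543,-0.344,0.0405],speed=0.06,max_force=5))
s=r.read_state(); print(s['eef_pos'],s['contact_force'],s['grip_width'])
command_gripper(0.06); r.move_straight([0.543,-0.344,0.15],speed=0.15)
r.move_straight([0.543,-0.344,0.28],speed=0.2); snap('wrist','w4.png')
r.reach([0.52,0.038,0.40],down(0)); i,d,c,s=tray(); cv2.imwrite('pics/w5.png',i[:,:,::-1]); print(s['time_s'])
a,b=[cv2.resize(cv2.imread('pics/'+f),(400,300)) for f in('w4.png','w5.png')]; cv2.imwrite('pics/c3.png',cv2.hconcat([a,b]))
E
```

```text
False
[ 0.54318919 -0.34414038  0.04091276] [ 0.19315034 -0.31229649 -2.55695166] 0.021200274528946853
tray rect [618.  37.] [174. 261.] 0.0 2777
23.5083
```

View pics/c3.png

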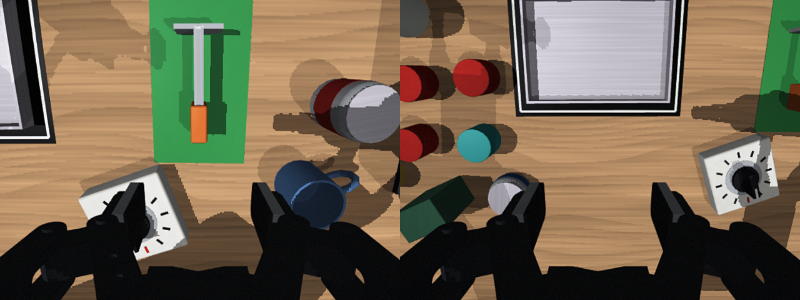

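The hook stands on the mat, left image (198,85). The tray is centred and square to within a few mm: rectangle centre (618,37) mm, 0°. The red jars are clear of the turquoise one at right image (478,143). I take the first jar now, re-measuring it from above.

```bash
cat > jar.py <<'E'
from h import *
Q=down(0)
def reds(i,d,c,s):
    P=cloud(d,c,s); z=P[...,2]; hsv=cv2.cvtColor(i,cv2.COLOR_RGB2HSV).astype(int)
    m=((hsv[...,0]<6)|(hsv[...,0]>174))&(hsv[...,1]>140)&(hsv[...,2]>60)&(d>0)&(z>.051)&(z<.07)&(P[...,1]>-.3)
    n,L,st,ce=cv2.connectedComponentsWithStats(m.astype(np.uint8)); out=[]
    for k in range(1,n):
        if st[k,4]>300:
            q=P[L==k]; ctr,rad=cv2.minEnclosingCircle((q[:,:2]*1000).astype(np.float32))
            out.append((ctr[0]/1000,ctr[1]/1000,rad,float(np.median(q[:,2]))))
    return out
def look(p,h=0.27):
    r.reach([p[0],p[1],h],Q); o=reds(*snap('wrist')); print('reds',np.round(o,3).tolist()); return min(o,key=lambda a:np.hypot(a[0]-p[0],a[1]-p[1]))
def pick(p):
    a=look(p); assert np.hypot(a[0]-p[0],a[1]-p[1])<.06 and 27<a[2]<36 and abs(a[3]-.056)<.006,a
    command_gripper(0.084); r.reach([a[0],a[1],0.12],Q)
    print('touch',r.move_straight([a[0],a[1],0.042],speed=0.1,max_force=12)); command_gripper(0.0,60)
    s=r.read_state(); print('w',s['grip_width']); r.move_straight([a[0],a[1],0.15],speed=0.12); print('w up',r.read_state()['grip_width'])
def place(t):
    x,y=r.read_state()['eef_pos'][:2]
    r.move_straight([*t,0.15],Q,speed=0.18); print('w there',r.read_state()['grip_width'])
    r.move_straight([*t,0.056],speed=0.12,max_force=10)
    print('touch',r.move_straight([*t,0.044],speed=0.03,max_force=5)); s=r.read_state(); print(s['eef_pos'],s['contact_force'])
    command_gripper(0.080); r.move_straight([*t,0.13],speed=0.12)
    print('placed',look(t),r.read_state()['time_s'])
E
python3 - <<'E'
from jar import *
pick((0.578,0.2535)); place((0.664,-0.022))
snap('scene','s6.png')
E
```

```text
reds [[0.578, 0.252, 31.549, 0.056], [0.57, 0.371, 31.503, 0.056], [0.461, 0.392, 31.237, 0.056]]
touch False
w 0.06250208349962019
w up 0.062479498439698744
w there 0.06282329961874686
touch True
[ 0.66451941 -0.02210168  0.04727201] [-0.48310648  0.08613983  5.214597  ]
reds [[0.664, -0.022, 31.324, 0.06]]
placed (0.664293212890625, -0.022324756622314455, 31.324277877807617, 0.060028499308896255) 32.8167
```

View pics/s6.png

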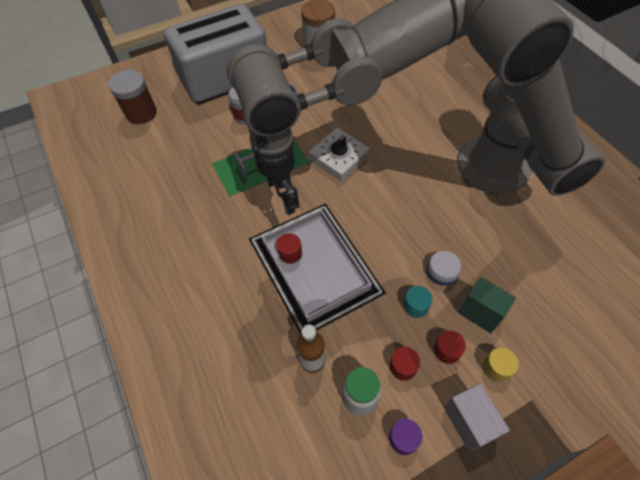

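The first jar stands in the tray at scene (289,248), with its lid at z=0.060 as expected on the 4 mm floor. On to the other two.

```bash
python3 - <<'E'
from jar import *; from meas_tray import tray
pick((0.570,0.371)); place((0.664,0.098))
pick((0.461,0.392)); place((0.580,-0.022))
r.reach([0.52,0.038,0.40],Q); o=tray(); print(reds(*o)); snap('side','s7.png')
r.reach([0.42,-0.24,0.28],down(0.33)); i,d,c,s=snap('wrist','w7.png'); np.savez('w7.npz',i=i,d=d,p=s['eef_pos'],q=s['eef_rot']); print(s['time_s'],s['joint_positions'])
a,b=[cv2.resize(cv2.imread('pics/'+f),(400,300)) for f in('s7.png','w7.png')]; cv2.imwrite('pics/c4.png',cv2.hconcat([a,b]))
E
```

```text
reds [[0.57, 0.371, 31.558, 0.056], [0.459, 0.39, 31.654, 0.056]]
touch False
w 0.06283636263360459
w up 0.06308957424374984
w there 0.06286642281759623
touch True
[0.66454189 0.09799913 0.04734012] [ 0.30086994 -0.153132    4.60434152]
reds [[0.664, 0.098, 31.386, 0.06], [0.665, -0.022, 31.797, 0.06]]
placed (0.66421435546875, 0.09777346801757812, 31.385814666748047, 0.06001424914552206) 42.4833
reds [[0.459, 0.389, 31.545, 0.056]]
touch False
w 0.06272291797781686
w up 0.06285791488402737
w there 0.0625472414786756
touch True
[ 0.58051564 -0.02209895  0.04718284] [-0.5380177  -0.58539482  5.24217025]
reds [[0.664, -0.022, 31.236, 0.06], [0.664, 0.098, 31.454, 0.06], [0.58, -0.022, 31.481, 0.06]]
placed (0.5802320556640626, -0.022190460205078123, 31.481369018554688, 0.06002392413069385) 52.7167
tray rect [617.  37.] [172. 261.] 0.1 2791
[(0.6635653686523437, 0.09748525238037109, 31.227811813354492, 0.0598789681846473), (0.6637996826171875, -0.022221775054931642, 31.478239059448242, 0.05991559280254316), (0.5801144409179687, -0.02196951675415039, 31.410558700561523, 0.05995123568026561)]
54.7 [-6.76954605e-01  2.47560608e-01  1.59046170e+00  3.58195049e-04
  1.30335986e+00  5.63873371e-01]
```

View pics/c4.png

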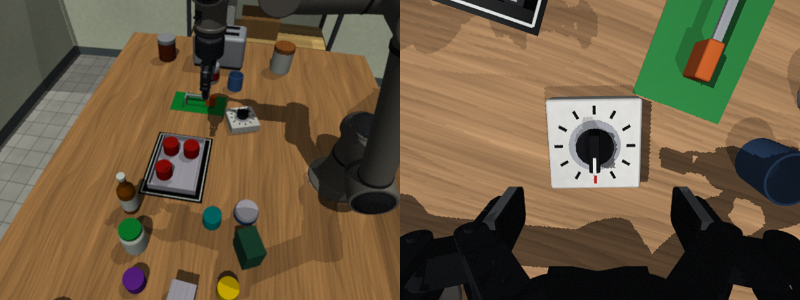

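All three jars stand in the tray, side (171,146), (191,149) and (164,170), so the dial must go 6 clicks. The pointer is on the red tick at wrist (595,170). I fit the timer axis next.

```bash
python3 - <<'E'
from h import *
f=np.load('w7.npz'); i,d=f['i'],f['d']; s=dict(eef_pos=f['p'],eef_rot=f['q']); c=optics.camera_model('wrist')
P=cloud(d,c,s); z=P[...,2]; near=(abs(P[...,0]-.388)<.11)&(abs(P[...,1]+.243)<.11)&(d>0)
for lo,hi,l in((.036,.044,'top'),(.046,.056,'disc'),(.074,.088,'bar')):
    q=P[near&(z>lo)&(z<hi)]; a=(q[:,:2]*1000).astype(np.float32); print(l,len(q),cv2.minAreaRect(a),cv2.minEnclosingCircle(a),np.median(q[:,2]))
print([r.solve_ik([.388,-.243,.08],down(y)) for y in(.33,.33+np.pi)])
E
```

```text
top 18152 ((388.69635009765625, -245.84713745117188), (129.66246032714844, 130.19677734375), 19.694807052612305) ((388.511962890625, -245.84878540039062), 89.77312469482422) 0.04016150391089279
disc 1847 ((389.4916076660156, -245.44561767578125), (49.501861572265625, 51.07278060913086), 20.5364933013916) ((388.47686767578125, -245.9730987548828), 25.88655662536621) 0.051036849670801965
bar 1104 ((388.475830078125, -245.90036010742188), (50.721927642822266, 13.931560516357422), 19.934112548828125) ((388.38397216796875, -246.0497283935547), 25.59351348876953) 0.08108349604790618
[array([-7.27190163e-01,  4.59919351e-01,  1.92526967e+00, -4.44089210e-16,
        7.56403629e-01,  5.13606164e-01]), array([-7.27190163e-01,  4.59919351e-01,  1.92526967e+00, -4.44089210e-16,
        7.56403629e-01, -2.62798649e+00])]
```

```bash
python3 - <<'E'
from h import *
p=[.3886,-.2459]; q=down(.347+np.pi)
command_gripper(0.05); r.reach([*p,.16],q)
print(r.move_straight([*p,.080],speed=.08,max_force=10)); command_gripper(0.0,40)
s=r.read_state(); print(s['eef_pos'],s['grip_width'],s['joint_positions'][5])
j=np.array(s['joint_positions'])
for k in range(6):
    j[5]+=np.pi/6; r.movej(j)
    s=r.read_state(); print(k+1,np.round(s['torque'],2),round(s['grip_width'],4),np.round(s['contact_force'],1),s['time_s'])
r.hold(.3); command_gripper(0.05); r.move_straight([*p,.16],speed=.1)
r.reach([.42,-.24,.28],down(.33)); i,d,c,s=snap('wrist','w8.png')
P=cloud(d,c,s); z=P[...,2]; near=(abs(P[...,0]-.388)<.11)&(abs(P[...,1]+.243)<.11)&(d>0)
m=near&(z>.074)&(z<.088); print(cv2.minAreaRect((P[m][:,:2]*1000).astype(np.float32)))
w=m&(i.min(2)>140); print('white',w.sum(),P[w].mean(0)); snap('scene','s8.png')
a,b=[cv2.resize(cv2.imread('pics/'+f),(400,300)) for f in('s8.png','w8.png')]; cv2.imwrite('pics/c5.png',cv2.hconcat([a,b]))
E
```

```text
False
[ 0.38867586 -0.24588461  0.0804177 ] 0.013001315431954368 -2.6487914264103165
1 [ 0.13  0.05 -0.  ] 0.0137 [-0.1  0.7  1. ] 59.9833
2 [0.21 0.12 0.  ] 0.013 [-1.1  1.6  1.6] 60.55
3 [ 0.24  0.08 -0.03] 0.0132 [-0.7  1.9  3.5] 61.1167
4 [ 0.34  0.12 -0.03] 0.0131 [-0.2  2.6  3. ] 61.6833
5 [ 0.42 -0.01 -0.02] 0.0133 [0.2 2.7 2.9] 62.25
6 [ 0.56 -0.06  0.01] 0.0135 [0.5 3.2 3.5] 62.8167
((388.6470031738281, -245.866455078125), (49.87982940673828, 13.985013008117676), 19.972204208374023)
white 144 [ 0.40125069 -0.24150473  0.08196592]
```

View pics/c5.png

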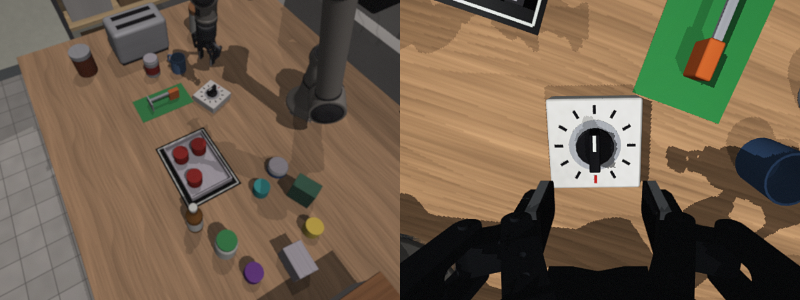

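The pointer now stands opposite the red tick, wrist (595,143), with the bar at 19.97° on timer yaw 19.9°. That is click 6. I make one numeric check of jars, tray and hook, then hand in.

```bash
python3 - <<'E'
from jar import *; from m import measure
i,d,c,s=snap('scene'); f=reds(i,d,c,s); print(np.round(f,3).tolist())
i,d,c,s=snap('wrist')
P=cloud(d,c,s); hsv=cv2.cvtColor(i,cv2.COLOR_RGB2HSV).astype(int); z=P[...,2]
m=(hsv[...,0]<16)&(hsv[...,0]>4)&(hsv[...,1]>180)&(z>.045)&(z<.066)&(P[...,1]<-.25); print(cv2.minAreaRect((P[m][:,:2]*1000).astype(np.float32)),np.median(z[m]))
if len(f)==3 and all(abs(a[3]-.06)<.006 and .55<a[0]<.7 and -.06<a[1]<.14 for a in f): r.finish_job(); print('done',r.read_state()['time_s'])
E
```

```text
[[0.58, -0.019, 31.235, 0.06], [0.665, -0.019, 30.668, 0.06], [0.665, 0.1, 30.782, 0.06]]
((542.1301879882812, -343.8656311035156), (22.304834365844727, 49.805606842041016), 89.93492889404297) 0.05462469098100606
the job is handed in; nothing more can be done
the job is handed in; nothing more can be done
```

The job is finished and handed in; I don't get a verdict back.

I drew the tray onto the warming plate with the hook and put the hook back on the mat. All three red jars found are in the tray, and I turned the dial clockwise by six clicks.

Last checks:
- **Tray:** its measured centre is at (617, 37) mm against the plate's (622, 38) mm, turned by about 0.1°. This was taken after the last jar was placed. The measured depth read 172 mm against the true 180 mm, so I don't trust the last few mm in x, but that is well within the 30 mm allowed.
- **Jars:** all three lids are at 60 mm, which is right for jars upright on the tray's 4 mm floor.
- **Hook:** its block is at (542, -344) mm, level and straight on the mat, which puts its blade on the mat too.
- **Dial:** the pointer is opposite the red tick, within about 0.1° of click 6.
- **Other groceries and look-alikes:** I left these alone, and they look unmoved in the last picture; I did not measure them again.

No jar was knocked aside and the grip did not slip at any point I checked. No check failed. The cameras disagreed with each other by at most 4 mm. The last clock reading, during the dial turn, was about 63 s of the 210 s allowed.

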